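# Close and pin the suction shutter of a press feed table

### The arm

A 6-joint arm with a two-finger parallel gripper is mounted at the origin on the work surface. World frame = base frame: x ahead of the robot, y to its left, z up, the work surface at z = 0. Lengths are in m, angles in rad, forces in N, time in s.
With the tool pointing down it reaches from about 0.375 to 0.9 m from the base axis. Payload 3.1 kg.
Tool frame: the origin (TCP) lies between the finger pads; the fingertips stand robot.nose_length ahead of it and the grasp point (between the pads) lies 2 mm behind it (robot.nose_length is the distance from the TCP to the fingertips, in m); z points along the fingers, x is the direction in which the jaws open and shut, and the axes are right-handed (so a half turn about z gives the same grasp; the last joint's range is limited). The gripper opens to 87 mm and grips with 3 to 60 N. Pads are 19 mm wide; open, the fingers measure 117 mm over their backs; the gripper's body (75 mm by 190 mm) begins 51 mm behind the grasp point.
Start: joints at [1.06, 0.527, 1.433, -0, 1.181, -0.178], TCP at [0.204, 0.591, 0.24] pointing down, gripper open.
Joint ranges: [-3.08, 3.08], [-0.75, 2.2], [0.22, 2.44], [-1.43, 4.57], [0, 2.65], [-2.85, 2.85]. Speed limits (rad/s): [2.79, 2.79, 3.14, 3.14, 3.14, 3.14].

### API

Orientations are given as a unit quaternion [w, x, y, z].
In Python, from bench import robot gives the robot as it stands.
- The arm moves only by the tool drive_tool, never from a script. Its argument "plan" is text: rows parted by semicolons, each of 5 numbers parted by spaces: the shift along the tool's x, y, z in mm, then the turn about the tool's z in rad, then the finger opening in mm, from 0 to 87. In form: tx ty tz turn hand; .... A call has 1 to 12 rows; each row is the pose to reach, as a shift and turn from the pose commanded when the call began, along the tool's axes at that moment; what a row does not reach only later rows make up. A row lasts 1/8 s, in which the tool goes at most 62.5 mm and 10.7 degrees, less where a joint would pass 70% of its speed; a pose out of reach is approached as far as the arm can. A call with a gripper value outside its range is refused whole. The fingers move at their own pace and stop on an object; "squeeze" is the grip in N (left out, the last holds). Time passes only in rows, so rows that repeat a pose let the fingers close. It gives the time, the measured TCP pose, the force and the opening at its end, in the units of the state.
- robot.get_state(): the state, without advancing time (a new reading comes with each control period).
- robot.snapshot(name): name is "scene" or "top"; returns the picture (400x640x3 uint8, red, green, blue); there is no depth.
- robot.camera_params(name): a dict with "vfov" (degrees; the focal length in pixels is half the picture's height over the tangent of half this angle, whatever the lens; pixels are square), "cx", "cy" (the principal point, pixels), "k1" (the pictures are not rectified: a ray, as slopes to the right and down, at radius r is drawn at 1 + k1 r^2 times it, then the intrinsics apply), "camera_from_world" (4x4, takes a point from world to camera coordinates). Camera axes: x right, y up, looking along -z (the intrinsics and any distortion apply to the point x, -y, -z); pixel columns grow to the right and rows downward; lengths in m; the calibration is good to about 2 mm. A picture is of the moment at which its call begins. camera_params takes no time and is no camera call.
- robot.finish_job(): hands the job in, once; it reports no verdict.
The state is a dict: "clock": time; "qpos": joint angles; "joint_vel": joint speeds; "tau": joint torques, N m; "tcp_pos": TCP position; "ee_rot": TCP orientation; "contact_force": force on the tool from outside, world axes, zero at the start; "wrist_torque": the same for the moment, N m; "width": finger opening in m.
Only numpy, scipy, OpenCV 4.12 (cv2) and the standard library are available. Lean on these libraries where they do the work, as an engineer would, in place of code of your own. Each camera call takes 0.05 s, during which the arm holds its last target. There are 200 camera calls.

### The job

On the sloping feed table, slide the shutter plate across the round suction port by its red lug until it clicks home against its stop. Then take the blue-headed lock pin from its wooden stand and push it fully home through the yellow-ringed eyelet of the plate into the table below, and let go of it. Leave the other things on the bench where they are.

Things in the scene. Friction and masses are not known exactly. Their poses are not given: they have to be found in the camera images.
- shutter (a joint): slide of the shutter plate, m: 0 = port wide open; grows as the plate moves along +y of lock_hole (straight across the slope) to a hard stop at 0.0555. Starts at 0 to 0.025. A sprung ball catch resists with about 5 N between 0.048 and 0.052; past 0.0535 it snaps the plate on to 0.0545 to 0.0555, closed; friction elsewhere is about 1 N and it stays where it is left
- shutter_grip (a point): point in the red lug on the shutter plate, a block 40 (x) by 14 (y) by 34 (z) mm standing square to the plate; this point is on its middle axis, 11 mm below its top and 23 mm above the plate's upper face. Axes as lock_hole; moves with the plate. The plate is bright steel, 70 (x) by 165 (y) by 6 mm, its upper face 7 mm above the deck; the lug stands 85 mm from its trailing (-y) end
- eyelet (a point): centre of a 14 mm round hole through the shutter plate with a yellow ring round it, at the plate's upper face; 55 mm along -y from the red lug's centre. Axes as lock_hole. With the plate closed it lies 7 mm above lock_hole
- lock_hole (a point): centre of the mouth of a 13 mm round hole, 20 mm deep and open below, in the deck; fixed, hidden under the plate until the eyelet comes over it. z = outward normal of the deck, tilted 28 degrees from vertical towards the robot's side; x points up the slope (away from the robot), y level across it, towards the port. The hole runs along z
- deck: the feed table's grey-green deck, 200 (x) by 300 (y) by 20 mm, fixed; origin in the middle of its upper face, 105 mm above the bench; axes as lock_hole. Port 36 mm wide at y = +53 mm, lock hole at y = -55 mm. Aluminium guide rails along y, centred at x = -45 and +45 mm, up to 12 mm high; brass catch housing 30 by 18 by 16 mm high at x = 61, y = 0; stop bar 9 mm high at y = 86 mm
- pin: lock pin, 70 g: bright steel shank 10 mm in diameter and 36 mm long, its tip tapered to 4 mm over 6 mm, and a round blue head 22 mm in diameter, 42 mm long, with darker rings. Origin at the shank's tip, z towards the head, which spans z = 36 to 78 mm. At the start it stands upright in the stand, head resting on its top, so the head spans 45 to 87 mm above the bench
- pin_shoulder (a point): point on the pin's axis at the underside of the blue head, 36 mm above the shank's tip; axes as pin. Fully home it lies on the plate, 7 mm along z from lock_hole
- stand: fixed light wooden block 60 by 60 by 45 mm with a 12.5 mm upright hole through its middle, in which the pin waits. Origin at the centre of its underside
- ink_tin: ink tin, 80 mm in diameter, 58 mm high; leave alone. Origin on its underside
- plane_weight: dark steel knobbed weight, 68 mm in diameter, 62 mm high; leave alone. Origin on its underside
- spray_can: spray can with yellow cap, 64 mm in diameter, 186 mm high; leave alone. Origin on its underside
- spanner: steel spanner, 170 mm long along x, lying flat; leave alone. Origin on its underside
- stick: flat steel composing stick, 50 (x) by 160 (y) by 25 mm, lying flat; leave alone. Origin on its underside
- blank_box: card box, 90 (x) by 60 (y) by 50 mm; leave alone. Origin on its underside
- furniture: two wooden strips joined side by side, 120 (x) by 40 (y) by 23 mm; leave alone. Origin on its underside
There are look-alikes about, which are no part of the job. What is meant by the pin is not orange or pink, and is the smaller of those in its own colour.

How it is judged:
On the way, in this order (a step that is already met when the one before it is completed fails the run):
1. the shutter plate has clicked home over the port (value of joint shutter above 0.0535 m), for 0.2 s.
2. the lock pin is fully home through the eyelet into the table (value of joint shutter above 0.0535 m and x of pin_shoulder in the frame of lock_hole between -0.005 and 0.005 m and y of pin_shoulder in the frame of lock_hole between -0.005 and 0.005 m and z of pin_shoulder in the frame of lock_hole between 0.003 and 0.012 m and angle between the z axis of pin and the z axis of lock_hole, either way round below 0.2 rad), for 0.2 s.
At the end, for the whole second after the job is handed in: The shutter is closed (joint above 0.0535 m) and the lock pin stands at rest through eyelet and deck hole: its head's underside is 3 to 12 mm above the deck (7 mm is fully home) and within 5 mm of the hole's axis each way, the pin within 0.2 rad of the hole's axis, released (all of step 2 and linear speed of pin below 0.02 m/s); the robot touches nothing.
It fails at once if one of the other things on the bench is pushed more than 40 mm from its place (distance of any of ink_tin, plane_weight, spray_can, spanner, stick, blank_box, furniture from where it was at the start of the episode above 0.04 m).
It also fails if it takes over 56 s, if anything falls off the work surface, if the arm or the gripper's body presses on something with over 40 N, if the wrist force passes 120 N, or if a joint passes its speed limit or range.

## Working session

There is one attempt and no reset: what is moved stays moved. The work goes in short steps, Python scripts to look and compute and a tool call to move; the robot and the scene stay as the last step left them, time stands still between calls to the robot, and variables do not carry over. Pictures are saved under pics/ and viewed, about 8 in all and at most 12, crops included, and the job is handed in when it is done.

Besides the shell and the picture viewer there is one more tool, called after "Call:" as name(argument=value, ...), one argument or row to a line, values as JSON. drive_tool: Moves the arm, as the interface text tells. Its arguments: {"type":"object","properties":{"plan":{"type":"string"},"squeeze":{"type":"number"}},"required":["plan"]}

```bash
mkdir -p pics; ls; python3 - <<'E'
from bench import robot
import cv2
s=robot.get_state(); print(s['clock'],s['tcp_pos'],s['ee_rot'],s['width'],robot.nose_length)
for n in("scene","top"):
    im=robot.snapshot(n); cv2.imwrite(f"pics/{n}0.png",im[:,:,::-1])
    c=robot.camera_params(n); print(n,c)
E
```

```text
pics
0.0 [0.20318742 0.59029585 0.23854277] [ 4.84946853e-04  8.14148828e-01  5.80655196e-01 -9.97053510e-04] 0.08695194970999924 0.017
scene {'vfov': 49.22686969761484, 'cx': 318.6536312899982, 'cy': 200.4351915185929, 'k1': 0.04122869852781684, 'camera_from_world': array([[-0.65587946,  0.75484616,  0.00542314,  0.32171621],
       [-0.52661022, -0.46269084,  0.71316117,  0.16643984],
       [ 0.54083621,  0.46489188,  0.70097912, -1.55125948],
       [ 0.        ,  0.        ,  0.        ,  1.        ]])}
top {'vfov': 50.80531709582297, 'cx': 327.6286516052606, 'cy': 202.94589323768676, 'k1': 0.00954717858250954, 'camera_from_world': array([[ 0.01553936, -0.99982999, -0.00992579, -0.01011632],
       [ 0.98744955,  0.01378503,  0.15733202, -0.50797108],
       [-0.15716844, -0.01224605,  0.98749588, -1.2467007 ],
       [ 0.        ,  0.        ,  0.        ,  1.        ]])}
```

View pics/scene0.png

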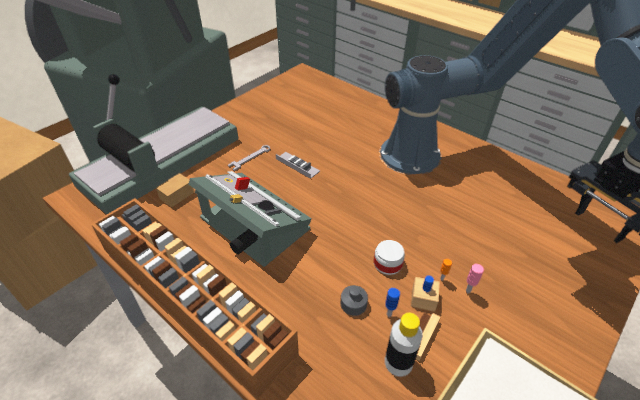

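View pics/top0.png

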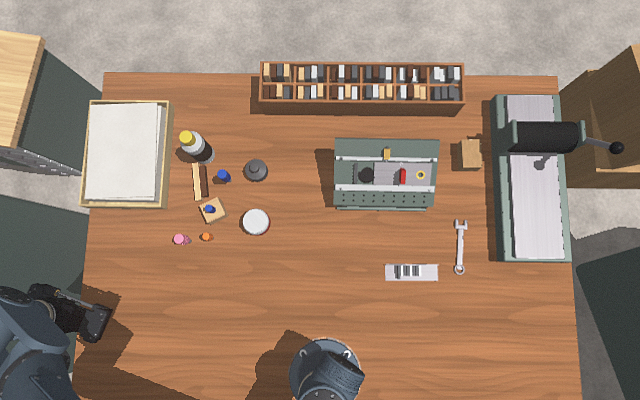

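The scene view shows the table with the red lug at (242,183), and the pin candidates: blue in the stand (428,285), bare blue (392,298), orange (446,267), pink (476,273). In the top view these are at (209,209), (223,176), (206,237) and (180,239). I take the blue one in the wooden stand and check it in a close crop.

```bash
cat > h.py <<'E'
import numpy as np, cv2
from bench import robot
from scipy.spatial.transform import Rotation as R
def K(n):
    c=robot.camera_params(n); f=200/np.tan(np.radians(c['vfov']/2))
    return c,np.array([[f,0,c['cx']],[0,f,c['cy']],[0,0,1.]]),np.array([c['k1'],0,0,0,0.])
def ray(n,uv):
    c,k,d=K(n); T=c['camera_from_world']; p=cv2.undistortPointsIter(np.array([[uv]],float),k,d,None,None,(3,50,1e-10))[0,0]
    v=T[:3,:3].T@np.array([p[0],-p[1],-1]); return -T[:3,:3].T@T[:3,3],v/np.linalg.norm(v)
def onz(n,uv,z):
    o,v=ray(n,uv); return o+v*(z-o[2])/v[2]
def tri(a,b):
    A=[];B=[]
    for n,uv in(("scene",a),("top",b)):
        o,v=ray(n,uv); P=np.eye(3)-np.outer(v,v); A.append(P);B.append(P@o)
    x=np.linalg.solve(sum(A),sum(B)); return x,[np.linalg.norm(P@x-q) for P,q in zip(A,B)]
def proj(n,X):
    c,k,d=K(n); T=np.diag([1,-1,-1,1])@c['camera_from_world']
    return cv2.projectPoints(np.array(X,float).reshape(-1,1,3),cv2.Rodrigues(T[:3,:3])[0],T[:3,3],k,d)[0][:,0]
def crop(n,x,y,w,h,s,im=None):
    im=robot.snapshot(n) if im is None else im
    return cv2.resize(im[y:y+h,x:x+w],None,fx=s,fy=s,interpolation=cv2.INTER_CUBIC)
def rt():
    s=robot.get_state(); return s['tcp_pos'],R.from_quat(np.roll(s['ee_rot'],-1))
E
python3 - <<'E'
from h import *
s=cv2.imread('pics/scene0.png');t=cv2.imread('pics/top0.png')
a=crop('',180,150,130,100,3,s);b=crop('',340,230,130,100,3,s)
c=crop('',320,125,130,100,3,t);d=crop('',160,150,130,100,3,t)
cv2.imwrite('pics/m1.png',np.vstack([np.hstack([a,b]),np.hstack([c,d])]))
E
```

```text
(no output)
```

View pics/m1.png

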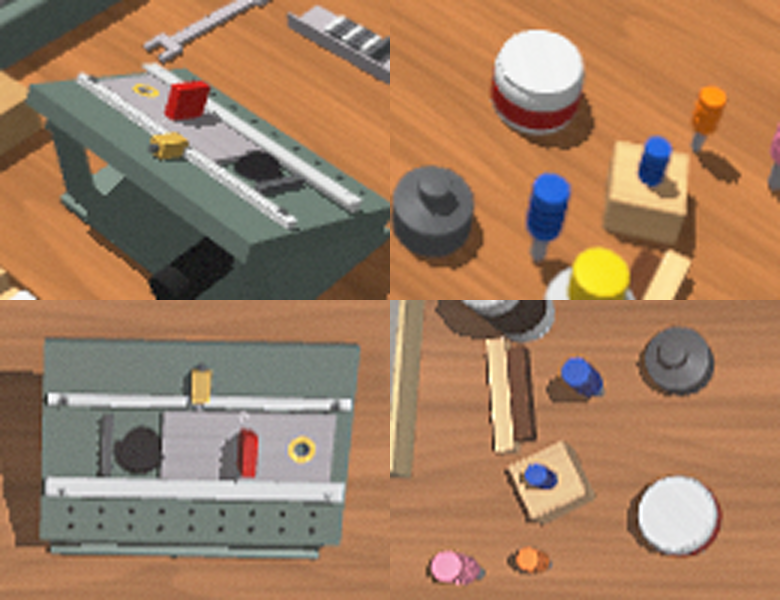

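The crop shows that the blue head in the stand, about (429,279) scene and (209,207) top, is smaller than the bare blue one, which confirms the choice. The eyelet is at (228.7,180) scene and (420.7,174.7) top. Next I fit the deck pose.

```bash
cat >> h.py <<'E'
from scipy.optimize import least_squares
s28,c28=np.sin(np.radians(28)),np.cos(np.radians(28))
def deckR(yaw):
    return R.from_euler('z',yaw)*R.from_matrix(np.array([[c28,0,-s28],[0,1,0],[s28,0,c28]]))
def dp(p,pt): return np.array([p[0],p[1],.105])+deckR(p[2]).apply(pt)
E
python3 - <<'E'
from h import *
c=lambda ox,oy,u,v:((u+.5)/3-.5+ox,(v+.5)/3-.5+oy)
ob=[("top",c(320,125,45,40),(.1,.15,0)),("top",c(320,125,358,46),(.1,-.15,0)),("top",c(320,125,40,243),(-.1,.15,0)),("top",c(320,125,338,247),(-.1,-.15,0)),
("scene",c(180,150,30,88),(.1,-.15,0)),("scene",c(180,150,248,250),(.1,.15,0)),("scene",c(180,150,390,205),(-.1,.15,0)),
("top",c(320,125,302,149),'e'),("scene",c(180,150,146,90),'e'),("top",c(320,125,249,151),'l'),("top",c(320,125,138,150),(0,.053,0)),
]
def res(p):
    r=[]
    for n,uv,pt in ob:
        if pt=='e': pt=(0,-.055-.0555+p[3],.007)
        if pt=='l': pt=(0,-.0555+p[3],.041)
        r.append(proj(n,[dp(p,pt)])[0]-uv)
    return np.ravel(r)
f=least_squares(res,[.7,-.1,0,.01],loss='soft_l1');p=f.x;print(p);print(res(p).reshape(-1,2).round(1))
np.save('p.npy',p)
print('lug grip',dp(p,(0,-.0555+p[3],.03)),'hole',dp(p,(0,-.055,0)))
x,e=tri(c(340,230,268,146),c(160,150,146,172));print('pin top',x,e, onz("top",c(160,150,146,172),.087),onz("scene",c(340,230,268,146),.087))
for n in("scene","top"): print(n,ray(n,(320,200))[0])
# other stuff near pin
for nm,uv,z in(("bare blue",(575,375),.09),("orange",(530,558),.07),("tin",(678,513),.058),("weight",(678,358),.05),("stripL",(497,345),.023),("stripLb",(505,450),.023),("stripR",(530,435),.023),("canrim",(500,300),.15),("st1",(558,441),.045),("st2",(508,478),.045),("st3",(530,516),.045),("st4",(590,486),.045)):
    print(nm,onz("top",c(160,150,uv[0]-390,uv[1]-300),z).round(3))
E
```

```text
[ 0.58976347 -0.16825322 -0.01082625  0.00821485]
[[-0.7 -0.5]
 [ 0.4 -0.1]
 [-0.6 -2. ]
 [ 0.1 -0.8]
 [-0.3 -2.2]
 [ 0.9 -2.7]
 [ 1.6 -0.4]
 [-0.5 -0.2]
 [-0.3 -0.6]
 [-0.   1.8]
 [ 0.6 -2.4]]
lug grip [ 0.57516824 -0.21538312  0.13148843] hole [ 0.58916804 -0.22325     0.105     ]
pin top [0.48378514 0.34917125 0.08417729] [np.float64(0.0005091578012569479), np.float64(0.0005091578012570229)] [0.48361977 0.34786989 0.087     ] [0.48555149 0.35023738 0.087     ]
scene [1.13763327 0.55533188 0.96695737]
top [ 0.30581101 -0.01837936  1.31093151]
bare blue [0.581 0.314 0.09 ]
orange [0.4   0.354 0.07 ]
tin [0.448 0.212 0.058]
weight [0.609 0.22  0.05 ]
stripL [0.627 0.416 0.023]
stripLb [0.515 0.401 0.023]
stripR [0.532 0.376 0.023]
canrim [0.639 0.373 0.15 ]
st1 [0.522 0.34  0.045]
st2 [0.483 0.389 0.045]
st3 [0.445 0.364 0.045]
st4 [0.476 0.305 0.045]
```

```bash
cat >> h.py <<'E'
def shift(X,jaw=None):
    p,r=rt(); d=r.inv().apply(np.array(X)-p)*1000; t=0
    if jaw is not None:
        x=r.apply([1,0,0]); a=np.arctan2(x[1],x[0]); t=-((jaw-a+np.pi/2)%np.pi-np.pi/2)
    print('shift',d.round(1),'turn',round(float(t),3) )
E
python3 -c "
from h import *
shift((.573,-.215,.24),np.pi/2-.011)"
```

```text
shift [-6.410e+02  6.119e+02 -3.000e-01] turn -0.321
```

Call:
drive_tool(
  plan="-641 612 0 -0.321 50;-641 612 0 -0.321 50;-641 612 0 -0.321 50;-641 612 0 -0.321 50;-641 612 0 -0.321 50;-641 612 0 -0.321 50;-641 612 0 -0.321 50;-641 612 0 -0.321 50;-641 612 0 -0.321 50;-641 612 0 -0.321 50;-641 612 0 -0.321 50;-641 612 0 -0.321 50",
)

```text
clock: 1.6
tcp_pos: [0.5168, -0.0926, 0.2393]
ee_rot: [-0.0, 0.711, 0.703, 0.0]
contact_force: [1.2, 0.4, -0.6]
width: 0.05
```

```bash
python3 -c "
from h import *
shift((.573,-.215,.20),np.pi/2-.011)"
```

```text
shift [-121.8   57.6   39.2] turn -0.0
```

Call:
drive_tool(
  plan="-122 58 39 0 50;-122 58 39 0 50;-122 58 39 0 50;-122 58 39 0 50;-122 58 39 0 50",
)

```text
clock: 2.22
tcp_pos: [0.5723, -0.2113, 0.2007]
ee_rot: [-0.001, 0.71, 0.704, 0.0]
contact_force: [0.2, -0.2, 0.3]
width: 0.0502
```

```bash
python3 - <<'E'
from h import *
shift((.573,-.215,.138),np.pi/2-.011)
a=crop("scene",180,110,130,150,4);b=crop("top",360,125,70,100,6)
cv2.imwrite('pics/m2.png',cv2.cvtColor(np.hstack([a[:,:380],b]),4))
E
```

```text
shift [-3.7  0.8 62.7] turn 0.001
```

View pics/m2.png

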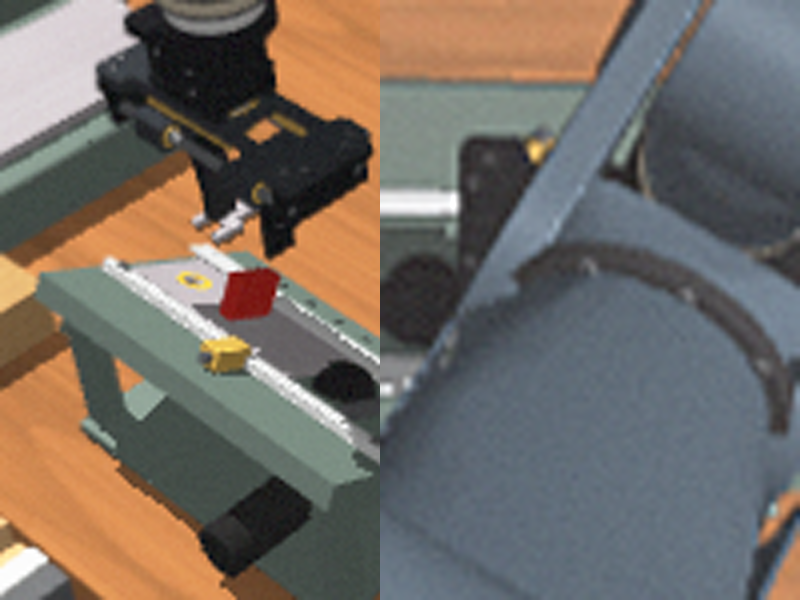

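The gripper stands above the lug, scene crop (250,292), with the jaws straddling it along the plate. I descend and close lightly.

Call:
drive_tool(
  plan="-4 1 30 0 50;-4 1 50 0 50;-4 1 62 0 50;-4 1 62 0 50;-4 1 62 0 10;-4 1 62 0 10;-4 1 62 0 10;-4 1 62 0 10",
  squeeze=8,
)

```text
clock: 3.32
tcp_pos: [0.5742, -0.2173, 0.1388]
ee_rot: [0.0, 0.711, 0.703, 0.0]
contact_force: [-0.2, -0.3, -0.1]
width: 0.0181
```

```bash
python3 - <<'E'
from h import *
s=robot.get_state();print(s['contact_force'].round(1),s['width'],s['tcp_pos'])
a=crop("scene",180,110,130,150,4)
cv2.imwrite('pics/m3.png',cv2.cvtColor(a,4))
E
```

```text
[-0.2 -0.3 -0.1] 0.01811178015051481 [ 0.57421192 -0.21732931  0.1388374 ]
```

View pics/m3.png

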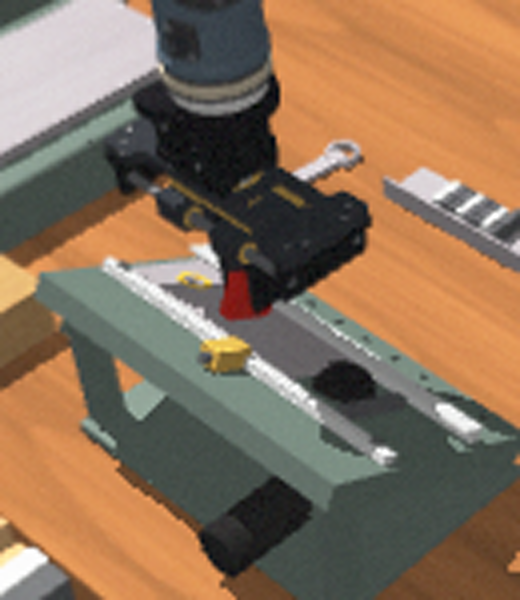

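The fingers are around the red lug and still closing.

Call:
drive_tool(
  plan="0 0 0 0 8;0 0 0 0 8;0 0 0 0 8",
  squeeze=10,
)

```text
clock: 3.75
tcp_pos: [0.5742, -0.2171, 0.1387]
ee_rot: [0.0, 0.711, 0.703, 0.0]
contact_force: [-0.5, 0.4, 1.9]
width: 0.014
```

Call:
drive_tool(
  plan="10 0 0 0 8;20 0 0 0 8;30 0 0 0 8;38 0 0 0 8;42 0 0 0 8;44 0 0 0 8;46 0 0 0 8;46 0 0 0 8",
  squeeze=25,
)

```text
clock: 4.75
tcp_pos: [0.5745, -0.1708, 0.1387]
ee_rot: [-0.0, 0.711, 0.703, 0.0]
contact_force: [-0.0, 0.7, 5.7]
width: 0.0134
```

Call:
drive_tool(
  plan="1 0 0 0 8;2 0 0 0 8;3 0 0 0 8;4 0 0 0 8;4 0 0 0 8",
)

```text
clock: 5.38
tcp_pos: [0.5746, -0.1689, 0.1387]
ee_rot: [0.001, 0.711, 0.703, -0.001]
contact_force: [-3.3, -5.4, 4.0]
width: 0.0141
```

Call:
drive_tool(
  plan="1 0 0 0 8;2 0 0 0 8;3 0 0 0 8;3 0 0 0 8",
)

```text
clock: 5.88
tcp_pos: [0.5747, -0.1689, 0.1388]
ee_rot: [0.003, 0.711, 0.704, -0.003]
contact_force: [-4.0, -13.8, 2.4]
width: 0.0138
```

Hard stop reached: 13.8 N with no further motion, and y agrees with the fit. I ease back, release and rise.

Call:
drive_tool(
  plan="-6 0 0 0 36;-6 0 0 0 36;-6 0 0 0 36;-6 0 -50 0 36;-6 0 -100 0 36;-6 0 -100 0 36",
)

```text
clock: 6.62
tcp_pos: [0.5774, -0.1707, 0.243]
ee_rot: [0.005, 0.711, 0.704, 0.002]
contact_force: [0.6, -1.0, -0.4]
width: 0.0357
```

```bash
python3 - <<'E'
from h import *
print(robot.get_state()['width'])
shift((.484,.348,.24))
E
```

```text
0.03565726670513857
shift [ 5.177e+02 -9.850e+01  1.000e-01] turn 0.0
```

Call:
drive_tool(
  plan="518 -98 0 0 60;518 -98 0 0 60;518 -98 0 0 60;518 -98 0 0 60;518 -98 0 0 60;518 -98 0 0 60;518 -98 0 0 60;518 -98 0 0 60;518 -98 0 0 60;518 -98 0 0 60;518 -98 0 0 60",
)

```text
clock: 8.0
tcp_pos: [0.4815, 0.3481, 0.2375]
ee_rot: [-0.0, 0.711, 0.703, -0.001]
contact_force: [1.1, 0.5, -1.1]
width: 0.0595
```

```bash
python3 - <<'E'
from h import *
p=np.load('p.npy')
a=robot.snapshot("scene");b=robot.snapshot("top")
cv2.imwrite('pics/s4.png',a[:,:,::-1]);cv2.imwrite('pics/t4.png',b[:,:,::-1])
x=np.vstack([crop('',180,150,75,50,5,a),crop('',350,145,75,50,5,b)])
y=np.vstack([crop('',390,220,75,100,5,a)])
cv2.imwrite('pics/m4.png',cv2.cvtColor(np.hstack([x,y]),4))
print(proj("scene",[dp(p,(0,-.055,.007)),dp(p,(0,0,.041))]),proj("top",[dp(p,(0,-.055,.007)),dp(p,(0,0,.041))]))
E
```

```text
[[238.71088903 186.39311563]
 [254.79575142 184.53762559]] [[403.57721743 173.75221152]
 [385.9260915  176.40529378]]
```

View pics/m4.png

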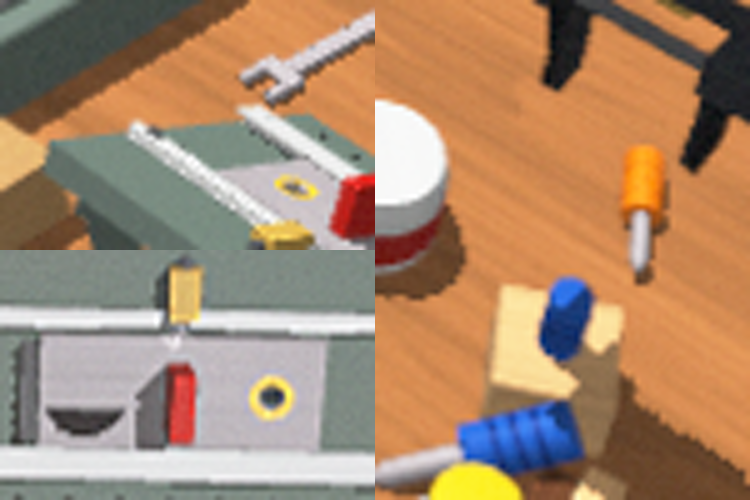

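Top view, crop: the plate end touches the stop bar at (37,390), and the eyelet at (272,398) matches the closed prediction to within 1 px. The look-alike blue and orange pins have toppled by themselves; the real pin still stands in its stand at (566,318).

```bash
python3 - <<'E'
from h import *
c=lambda u,v:((u-375+.5)/5-.5+390,(v+.5)/5-.5+220)
print(onz("scene",c(573,288),.087),'fallen head',onz("scene",c(575,430),.02),onz("scene",c(465,455),.02))
shift((.485,.349,.075),np.pi/2-.011)
E
```

```text
[0.48231889 0.34887768 0.087     ] fallen head [0.50621994 0.37790182 0.02      ] [0.55423366 0.34473331 0.02      ]
shift [  1.6   2.9 163. ] turn -0.001
```

Call:
drive_tool(
  plan="1 2 60 0 44;1 2 110 0 44;1 2 140 0 44;1 2 163 0 44;1 2 163 0 44;1 2 163 0 44",
)

```text
clock: 8.85
tcp_pos: [0.4852, 0.3494, 0.0764]
ee_rot: [0.0, 0.711, 0.703, 0.001]
contact_force: [0.2, -0.1, 0.7]
width: 0.0439
```

```bash
python3 - <<'E'
from h import *
a=robot.snapshot("scene")
cv2.imwrite('pics/m5.png',cv2.cvtColor(crop('',390,210,80,110,5,a),4))
E
```

```text
(no output)
```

View pics/m5.png

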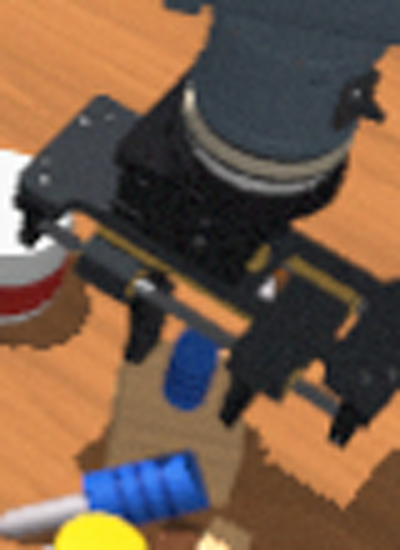

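The pin head at crop (190,368) stands between the fingertips at (140,350) and (235,410). I check the x centring by projection.

```bash
python3 - <<'E'
from h import *
p,r=rt()
f=lambda X:((proj("scene",X)-[390,210]+.5)*5-.5).round(0)
print('tips +x edge (-y,+y), centre',f([p+r.apply([s*.022,.0095*k,.017]) for k in(1,0) for s in(-1,1)]).tolist())
for x in(.482,.485,.488,.491): print(x,'top c',f([(x,.349,.087)]).tolist(),'bot front',f([(x+.008,.349+.0075,.045)]).tolist())
E
```

```text
tips +x edge (-y,+y), centre [[138.0, 362.0], [215.0, 413.0], [148.0, 350.0], [225.0, 401.0]]
0.482 top c [[199.0, 338.0]] bot front [[188.0, 406.0]]
0.485 top c [[195.0, 342.0]] bot front [[185.0, 410.0]]
0.488 top c [[192.0, 345.0]] bot front [[182.0, 414.0]]
0.491 top c [[189.0, 349.0]] bot front [[179.0, 418.0]]
```

x agrees with about 0.485. Close.

Call:
drive_tool(
  plan="0 0 0 0 12;0 0 0 0 12;0 0 0 0 12;0 0 0 0 12;0 0 0 0 12;0 0 0 0 12",
  squeeze=10,
)

```text
clock: 9.65
tcp_pos: [0.4844, 0.3499, 0.0759]
ee_rot: [0.0, 0.711, 0.703, 0.0]
contact_force: [0.2, 0.0, 4.4]
width: 0.0216
```

Call:
drive_tool(
  plan="0 0 -40 0 12;0 0 -80 0 12;0 0 -130 0 12;0 0 -175 0 12;0 0 -175 0 12",
)

```text
clock: 10.28
tcp_pos: [0.4863, 0.351, 0.2543]
ee_rot: [0.001, 0.711, 0.703, 0.004]
contact_force: [0.4, 0.4, -0.9]
width: 0.0218
```

```bash
python3 - <<'E'
from h import *
s=robot.get_state();print(s['width'])
shift((.589,-.224,.25),np.pi/2-.011)
E
```

```text
0.021768095016359706
shift [-573.8  108.7    2.9] turn 0.0
```

Call:
drive_tool(
  plan="-574 106 3 0 12;-574 106 3 0 12;-574 106 3 0 12;-574 106 3 0 12;-574 106 3 0 12;-574 106 3 0 12;-574 106 3 0 12;-574 106 3 0 12;-574 106 3 0 12;-574 106 3 0 12;-574 106 3 0 12;-574 106 3 0 12",
)

```text
clock: 11.78
tcp_pos: [0.5832, -0.223, 0.2466]
ee_rot: [-0.002, 0.71, 0.704, -0.0]
contact_force: [-0.5, 0.2, 0.2]
width: 0.0215
```

```bash
python3 - <<'E'
from h import *
shift((.586,-.224,.187),np.pi/2-.011)
E
```

```text
shift [-1.1  3.  59.5] turn 0.001
```

Call:
drive_tool(
  plan="-1 3 30 0 12;-1 3 50 0 12;-1 3 60 0 12;-1 3 60 0 12;-1 3 60 0 12",
)

```text
clock: 12.4
tcp_pos: [0.5876, -0.2261, 0.1886]
ee_rot: [0.001, 0.711, 0.704, 0.0]
contact_force: [0.9, 0.1, -0.4]
width: 0.0213
```

```bash
python3 - <<'E'
from h import *
p,r=rt();print(p,robot.get_state()['contact_force'])
a=robot.snapshot("scene")
cv2.imwrite('pics/m6.png',cv2.cvtColor(crop('',205,135,70,75,8,a),4))
f=lambda X:((proj("scene",X)-[205,135]+.5)*8-.5).round(0).tolist()
print('tip',f([p+[0,0,-.067],p+[0,0,-.031]]),'eye',f([(.5859,-.2239,.1112)]))
E
```

```text
[ 0.58762489 -0.22606917  0.18855177] [ 0.89472104  0.06718876 -0.44243915]
tip [[261.0, 392.0], [248.0, 316.0]] eye [[272.0, 414.0]]
```

View pics/m6.png

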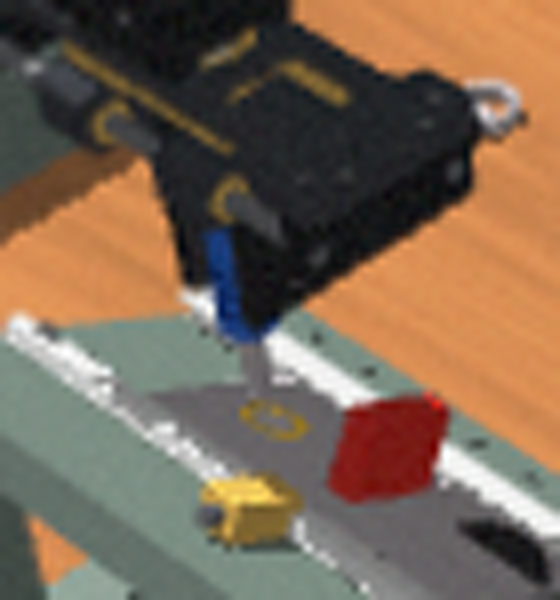

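The shank tip at (262,395) stands upright just above the ring, centre (275,419), and both agree with my projections. I lower the tip into the eyelet.

Call:
drive_tool(
  plan="2 0 4 0 12;2 0 8 0 12;2 0 11 0 12;2 0 14 0 12;2 0 14 0 12;2 0 14 0 12",
)

```text
clock: 13.2
tcp_pos: [0.5868, -0.2244, 0.1734]
ee_rot: [-0.0, 0.711, 0.703, -0.0]
contact_force: [-0.4, -0.4, -0.1]
width: 0.0216
```

```bash
python3 - <<'E'
from h import *
E=np.array([.5859,-.2239,.1112]);n=np.array([-s28,0,c28])
p,r=rt();print(p,robot.get_state()['contact_force'].round(1))
for d,th in((4,0),(5,8),(6,16),(7,24),(8,31)):
    t=np.radians(th); X=E-d/1000*n+.067*np.array([-np.sin(t),0,np.cos(t)]); print(d,th,(r.inv().apply(X-p)*1000).round(1))
E
```

```text
[ 0.58684901 -0.22435392  0.17341931] [-0.4 -0.4 -0.1]
4 0 [ 0.5  0.9 -1.2]
5 8 [ 0.4 -7.9  0.3]
6 16 [  0.3 -16.6   3.1]
7 24 [  0.2 -24.9   7.2]
8 31 [  0.1 -31.7  11.9]
```

No contact force with the tip 5 mm below the plate face: it is in the eyelet. Tilt by arcing the hand towards the robot while the pin pivots in the pads.

Call:
drive_tool(
  plan="0 -4 0 0 12;0 -8 1 0 12;0 -12 2 0 12;0 -17 4 0 12;0 -17 4 0 12",
  squeeze=7,
)

```text
clock: 13.82
tcp_pos: [0.5695, -0.2242, 0.1695]
ee_rot: [-0.0, 0.711, 0.703, -0.0]
contact_force: [0.1, -0.0, -0.4]
width: 0.0218
```

```bash
python3 - <<'E'
from h import *
a=robot.snapshot("scene")
cv2.imwrite('pics/m7.png',cv2.cvtColor(crop('',205,135,70,75,8,a),4))
E
```

```text
(no output)
```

View pics/m7.png

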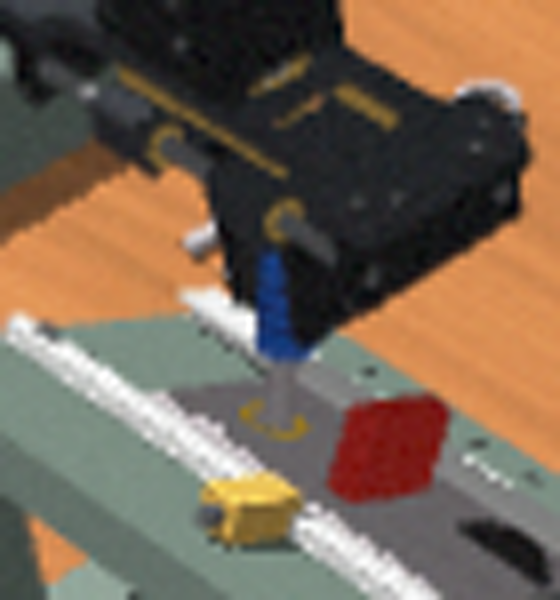

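The shank at (283,400) goes into the ring and has begun to tilt. I continue the arc.

Call:
drive_tool(
  plan="0 -4 2 0 12;0 -8 4 0 12;0 -12 6 0 12;0 -16 9 0 12;0 -16 9 0 12",
)

```text
clock: 14.5
tcp_pos: [0.5533, -0.2239, 0.1601]
ee_rot: [-0.001, 0.711, 0.703, -0.0]
contact_force: [1.0, 0.3, -0.3]
width: 0.0219
```

```bash
python3 - <<'E'
from h import *
E=np.array([.5859,-.2239,.1112]);n=np.array([-s28,0,c28])
p,r=rt();print(p)
for d in(8,14,20,26,32,36,38):
    X=E+(.067-d/1000)*n; print(d,(r.inv().apply(X-p)*1000).round(1))
E
```

```text
[ 0.55332995 -0.2238936   0.16006933]
8 [ 0.   4.9 -3.2]
14 [0.1 7.7 2.1]
20 [ 0.1 10.5  7.4]
26 [ 0.1 13.3 12.7]
32 [ 0.2 16.2 17.9]
36 [ 0.2 18.  21.5]
38 [ 0.2 19.  23.2]
```

Call:
drive_tool(
  plan="0 3 -1 0 12;0 6 1 0 12;0 8 2 0 12;0 9 5 0 12;0 10 7 0 12;0 10 7 0 12",
)

```text
clock: 15.25
tcp_pos: [0.5641, -0.224, 0.1532]
ee_rot: [-0.0, 0.711, 0.703, 0.0]
contact_force: [-0.3, -0.5, -1.5]
width: 0.0214
```

```bash
python3 - <<'E'
from h import *
a=robot.snapshot("scene")
cv2.imwrite('pics/m8.png',cv2.cvtColor(crop('',205,135,70,75,8,a),4))
E
```

```text
(no output)
```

View pics/m8.png

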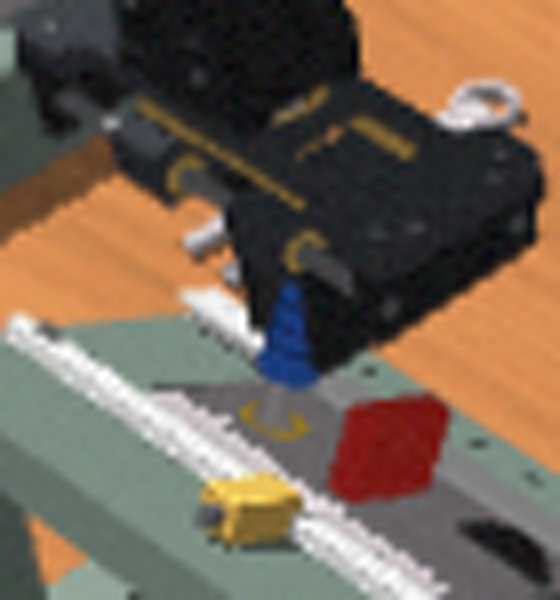

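The pin is going in and tilted; about half the shank still shows at (275,400). I push on along the hole axis.

Call:
drive_tool(
  plan="0 1 3 0 12;0 3 6 0 12;0 5 9 0 12;0 6 11 0 12;0 7 13 0 12;0 7 13 0 12",
)

```text
clock: 16.05
tcp_pos: [0.5711, -0.2241, 0.1403]
ee_rot: [-0.0, 0.711, 0.703, 0.0]
contact_force: [-1.0, 0.1, -1.8]
width: 0.0215
```

Call:
drive_tool(
  plan="0 0.5 1 0 12;0 1 2 0 12;0 1.5 3 0 12;0 2 4 0 12;0 2 4 0 12",
)

```text
clock: 16.68
tcp_pos: [0.5736, -0.2243, 0.1378]
ee_rot: [0.001, 0.711, 0.703, 0.0]
contact_force: [-3.0, 0.9, 4.9]
width: 0.0218
```

```bash
python3 - <<'E'
from h import *
a=robot.snapshot("scene");print(robot.get_state()['contact_force'])
cv2.imwrite('pics/m9.png',cv2.cvtColor(crop('',205,135,70,75,8,a),4))
E
```

```text
[-2.17060621 -0.26198901  5.59319732]
```

View pics/m9.png

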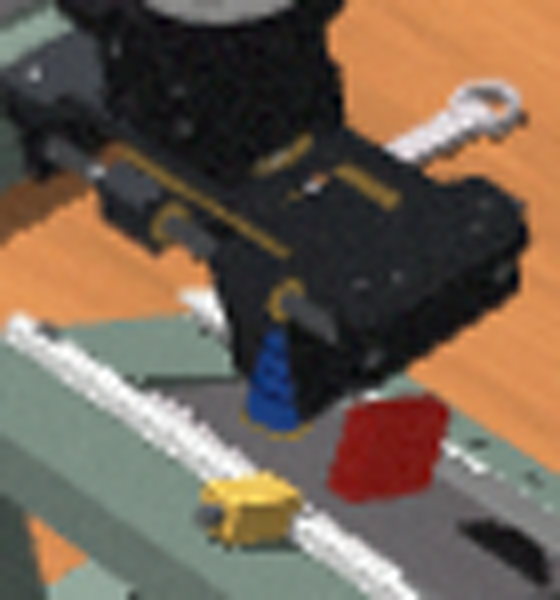

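The head sits on the ring at (275,425) with about 6 N seating force. Release and rise.

Call:
drive_tool(
  plan="0 0 -0.5 0 36;0 0 -0.5 0 36;0 0 -0.5 0 36;0 0 -0.5 0 36;0 0 -0.5 0 36;0 0 -40 0 36;0 0 -90 0 36;0 0 -120 0 36;0 0 -120 0 36",
)

```text
clock: 17.85
tcp_pos: [0.5745, -0.2251, 0.2595]
ee_rot: [0.003, 0.711, 0.703, 0.001]
contact_force: [-0.3, 0.2, 0.0]
width: 0.0356
```

Call:
drive_tool(
  plan="200 -60 0 0 36;200 -60 0 0 36;200 -60 0 0 36;200 -60 0 0 36;200 -60 0 0 36",
)

```text
clock: 18.48
tcp_pos: [0.5144, -0.0225, 0.2556]
ee_rot: [-0.001, 0.71, 0.704, -0.001]
contact_force: [0.5, 0.0, -0.1]
width: 0.036
```

```bash
python3 - <<'E'
from h import *
a=robot.snapshot("scene");b=robot.snapshot("top")
x=crop('',205,150,60,60,6,a);y=crop('',355,145,70,60,6,b)
cv2.imwrite('pics/m10.png',cv2.cvtColor(np.hstack([x,y]),4))
n=np.array([-s28,0,c28]);E=np.array([.5859,-.2239,.1112])
g=lambda nm,o,X:((proj(nm,X)-o+.5)*6-.5).round(0).tolist()
for nm,o in(("scene",[205,150]),("top",[355-60,145])): print(nm,'shoulder, head top if home:',g(nm,o,[E,E+.042*n]),'if 8mm proud:',g(nm,o,[E+.05*n]))
E
```

```text
scene shoulder, head top if home: [[204.0, 220.0], [226.0, 142.0]] if 8mm proud: [[230.0, 126.0]]
top shoulder, head top if home: [[655.0, 175.0], [669.0, 198.0]] if 8mm proud: [[672.0, 203.0]]
```

View pics/m10.png

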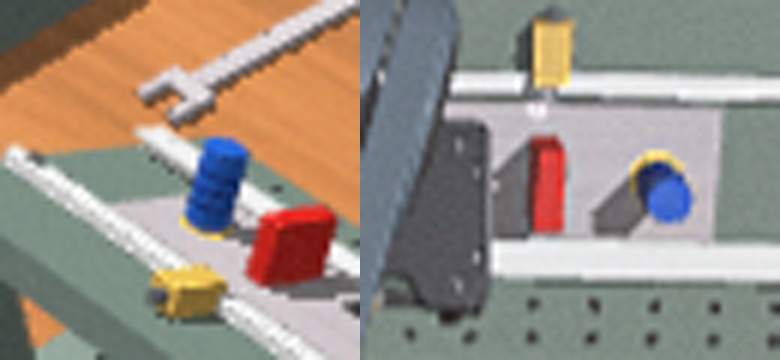

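The head top is at (226,147) in the scene view, where (226,142) is predicted if home, and at (669,199) in the top view, where (669,198) is predicted. The pin is seated and standing along the hole axis, the gripper is clear, and the lug is unmoved. I hand it in.

```bash
python3 -c "
from bench import robot
print(robot.get_state()['joint_vel'].round(3)); print(robot.finish_job())"
```

```text
[-0.019  0.005 -0.012  0.002  0.005  0.004]
the job is handed in; nothing more can be done
None
```

The shutter is closed and the blue lock pin is home through the eyelet and released. I handed the job in at about 18.6 s of the 56 s allowed; no verdict was reported.

- **Shutter:** I gripped the red lug and slid the plate until it stopped dead with about 14 N on the tool. The lug's y position then matched the fitted closed position to under 1 mm. As I let go, the hand moved back about 1.8 mm while the jaws were opening. The next picture showed the plate end against the stop bar and the eyelet within 1 px of its closed position.
- **Pin:** I took the smaller blue pin from the stand, put its tip in the eyelet, and let it swivel in the pads to the deck's tilt. Then I pushed it along the hole until the head seated on the plate with about 6 N.
- **Last check:** With the gripper clear, the head top was within 1 px of the fully-home prediction in both views. In the scene view an 8 mm proud pin would have shown about 3 px away. The arm was almost still and touching nothing.

The spare blue and orange look-alike pins, which had been standing loose, toppled during the run. I saw no contact with them and both stayed on the bench. I did not measure the other things on the bench again at the end.

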